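Refit the bayonet filler cap on the burner's fuel tank

TASK

The burner's fuel tank has been filled, so put its yellow filler cap back on: feel the cap's two lugs into the slots of the filler ring, push it down against its spring and twist it clockwise to the stop, so that it springs up into its catch and stays locked when you let go. Do not force it, and leave everything else on the bench where it is.

Things in the scene. Friction and masses are not known exactly. Their poses are not given: they have to be found in the camera images.
- cap: Yellow filler cap, loose, upright on the bench, 64 mm tall, 0.15 to 0.23 kg, half a turn makes no difference. Origin: on its axis under the rubber seal plate; z up. The plate (diameter 37) stands 9 mm below the plug on a spring (4 N to start, 0.8 N per mm) and sinks into it. Steel plug: diameter 45, 9 to 30 mm above the origin, its lowest 3 mm tapered to diameter 39.
- cap_under (a point): Centre of the underside of the cap's disc, 30 mm above the cap's origin; axes as the cap's. Disc: diameter 66, 6 mm thick. About 12 N pushes the cap fully home.
- cap_lugs (a point): On the cap's axis at mid height of its two lugs, 19 mm above the cap's origin; axes as the cap's. The lugs are round pins, diameter 7, that stand out of the plug along the cap's +x and -x to radius 29.5.
- cap_wing (a point): On the cap's axis at mid height of its grip wing, 50 mm above the cap's origin; axes as the cap's. The wing is 56 long along the cap's x (in line with the lugs), 12 thick along y, and stands 28 mm up from the disc. A light twist (under 0.3 N m) turns the cap when it is pushed in; over 0.6 N m at the stop is forcing it.
- tank: Red fuel tank fixed to the bench, 200 (x) by 260 (y) by 140 high, origin at the centre of its underside. On top: the filler ring at x -35, y -45; a carrying handle (bar along x at y +85, up to 181 mm high), a flat gauge at (55, 20) and a brass vent at (60, -80), up to 178 mm high.
- filler (a point): Centre of the filler ring at its upper rim, 172 mm above the bench; axes as the tank's. Aluminium ring, outer diameter 75, hole of diameter 48 with two opposite slots 11.5 wide out to radius 31.5. It was clamped by eye: the slots lie along the tank's x, up to 0.2 rad off either way; this pose does not show it (see it from above, or feel for it).
- filler_seat (a point): Seat of the cap's seal plate, on the ring's axis 22 mm below the rim. Height of the cap's disc above the rim: lugs lying on the rim 14.5 mm; lugs in the slots, plate just touching the seat 8; lugs clear below the lip, free to turn, under 2; disc on the rim 0. It turns only clockwise from above, 44 degrees (+-7 of play) to a hard stop; let up there, the spring lifts it into the catch, at 4.5.
- casting_a: Bystander: raw aluminium clamp casting, 120 x 36 x 32, origin at the centre of its underside, long along x.
- casting_b: Bystander: raw aluminium clamp casting, 130 x 36 x 32, as the other.
- piston: Bystander: scrap engine piston, diameter 64, 55 high, origin at the centre of its underside.
- oil_can: Bystander: blue can, diameter 66, 115 high, origin at the centre of its underside.
- spanner: Bystander: steel spanner lying flat, 200 long along x.
- funnel: Bystander: orange funnel standing mouth down, diameter 110, 110 high, origin at the centre of its underside.
Not all that is in view belongs to the job. Of the things that look like the cap, the smallest one is meant.

How it is judged:
On the way:
1. the cap is pushed down in the filler ring with its lugs through the slots (disc less than 3 mm above the rim, axes within 3 mm, wing within 0.4 rad of the tank's x) (z of cap_under in the frame of filler below 0.003 m and horizontal distance between cap_under and filler below 0.003 m and angle between the x axis of cap and the x axis of tank, either way round below 0.4 rad), for 0.05 s.
At the end, for the whole second after the job is handed in: The cap is locked in its catch on the filler ring and at rest: underside of its disc 3.3 to 5.7 mm above the rim (4.5 nominal, carried by the spring), axes within 3 mm, upright within 0.06 rad, wing turned 0.45 to 1.15 rad from the tank's x (z of cap_under in the frame of filler between 0.0033 and 0.0057 m and horizontal distance between cap_under and filler below 0.003 m and angle between the x axis of cap and the x axis of tank, either way round between 0.45 and 1.15 rad and angle between cap's own z axis and vertical below 0.06 rad and linear speed of cap below 0.02 m/s); the robot touches nothing.
It fails at once if the tank or its filler ring is pressed or struck with more than 70 N (all contacts added) (contact force between tank and anything else above 70 N).
It fails at once if a bystander is moved more than 30 mm (distance of any of casting_a, casting_b, piston, oil_can, spanner, funnel from where it was at the start of the episode above 0.03 m).
It also fails if it takes over 72 s, if anything falls off the work surface, if the arm or the gripper's body presses on something with over 40 N, if the wrist force passes 120 N, or if a joint passes its speed limit or range.

ROBOT

A 6-joint arm with a two-finger parallel gripper is mounted at the origin on the work surface. World frame = base frame: x ahead of the robot, y to its left, z up, the work surface at z = 0. Lengths are in m, angles in rad, forces in N, time in s.
With the tool pointing down it reaches from about 0.325 to 0.875 m from the base axis. Payload 4.4 kg.
Tool frame: the origin (TCP) lies at the very end of the fingers, on their centre line; the grasp point (between the pads) lies 19 mm behind it; z points along the fingers, y is the direction in which the jaws open and shut (so a half turn about z gives the same grasp; the last joint's range is limited). The gripper opens to 85 mm and grips with 20 to 120 N. Pads are 22 mm wide; open, the fingers measure 114 mm over their backs; the gripper's body (76 mm by 85 mm) begins 54 mm behind the grasp point. The pads swing forward as they close: fully open they stand 13 mm farther back than shut.
Start: joints at [1.097, 0.207, 1.542, -0, 1.393, -0.15], TCP at [0.183, 0.545, 0.231] pointing down, gripper open.
Joint ranges: [-2.73, 2.73], [-0.86, 2.22], [0.23, 2.46], [-1.11, 4.25], [0.08, 2.63], [-2.82, 2.82]. Speed limits (rad/s): [2.79, 2.79, 3.14, 3.14, 3.14, 3.14].

INTERFACE

Orientations are given as a unit quaternion [w, x, y, z].
In Python, from workcell import r gives the robot as it stands.
- The arm moves only by the shell command python3 -m creep 'ROWS' [OPENING] [FORCE]. ROWS is JSON, one flat list of numbers, 6 for each row, row after row: the shift along the tool's x, y, z in cm, then the turn, a rotation vector about the tool's x, y, z in degrees. A call has 1 to 8 rows; each row shifts and turns the commanded pose from where the row before left it, along the tool's axes as they then stand; what a row does not reach is not made up. A row lasts 1/10 s, in which the tool goes at most 50 mm and 8.59 degrees, less where a joint would pass 70% of its speed; a pose out of reach is approached as far as the arm can. A call with a gripper value outside its range is refused whole. OPENING is the gripper's target within -1 to 1 (shut at 1, half-way at 0, fully open at -1), set as the call begins (- or left out, the last holds). The fingers move at their own pace and stop on an object; FORCE is the grip in N (left out, the last holds). Time passes only in rows, so rows that do not move let the fingers close. It gives the time, the measured TCP pose, the force and the opening at its end, in the units of the state.
- r.state(): the state, without advancing time (a new reading comes with each control period).
- r.capture(name): name is "scene" or "top"; returns a dict with "pixels" (400x640x3 uint8, red, green, blue), "depth" (400x640 float32, m along the optical axis (not along the pixel's ray), 0 where there is no reading), "camera_matrix" (3x3 intrinsics, pixels), "dist_coeffs" ([k1, k2, p1, p2, k3] as OpenCV has them; the pictures are not rectified), "extrinsics" (4x4, takes a point from camera to world coordinates). Camera axes: x right, y down, z forward; pixel columns grow to the right and rows downward; lengths in m; the calibration is good to about 2 mm. A picture is of the moment at which its call begins.
- r.close_job(): hands the job in, once; it reports no verdict.
The state is a dict: "time": time; "qpos": joint angles; "dq": joint speeds; "joint_efforts": joint torques, N m; "eef_pos": TCP position; "tcp_rot": TCP orientation; "wrist_force": force on the tool from outside, world axes, zero at the start; "torque": the same for the moment, N m; "width": opening from 0.0 (shut) to 1.0 (fully open).
Only numpy, scipy, OpenCV 4.12 (cv2) and the standard library are available. Lean on these libraries where they do the work, as an engineer would, in place of code of your own. Each camera call takes 0.05 s, during which the arm holds its last target. There are 200 camera calls.

## Working session

There is one attempt and no reset: what is moved stays moved. The work goes in short steps, Python scripts to look and compute and a shell command to move; the robot and the scene stay as the last step left them, time stands still between calls to the robot, and variables do not carry over. Pictures are saved under pics/ and viewed, about 8 in all and at most 12, crops included, and the job is handed in when it is done.

```bash
mkdir -p pics; ls; cat > h.py <<'E'
import numpy as np, cv2
from workcell import r
from scipy.spatial.transform import Rotation as R
def cap(n):
    c=r.capture(n); return c
def save(c,f,crop=None,s=1):
    im=c["pixels"][:,:,::-1]
    if crop: x0,y0,x1,y1=crop; im=im[y0:y1,x0:x1]
    cv2.imwrite("pics/"+f,cv2.resize(im,None,fx=s,fy=s,interpolation=cv2.INTER_CUBIC))
def rays(c,px):
    n=cv2.undistortPoints(np.array(px,float).reshape(-1,1,2),np.array(c["camera_matrix"]),np.array(c["dist_coeffs"])).reshape(-1,2)
    E=np.array(c["extrinsics"]); d=np.c_[n,np.ones(len(n))]@E[:3,:3].T
    return E[:3,3],d
def onz(c,px,z):
    o,d=rays(c,px); return o+d*((z-o[2])/d[:,2])[:,None]
def cloud(c):
    H,W=c["depth"].shape; u,v=np.meshgrid(np.arange(W),np.arange(H))
    o,d=rays(c,np.c_[u.ravel(),v.ravel()])
    return (o+d*c["depth"].reshape(-1,1)).reshape(H,W,3)
E
python3 - <<'E'
from h import *
for n in("scene","top"):
    c=cap(n); save(c,n+"0.png"); print(n,np.round(c["extrinsics"],3).tolist(),np.round(c["camera_matrix"],1).tolist())
    np.savez(n+"0.npz",**c)
s=r.state();print(s)
E
```

```text
pics
scene [[-0.826, 0.368, -0.427, 1.017], [0.564, 0.553, -0.613, 0.726], [0.01, -0.747, -0.665, 0.894], [0.0, 0.0, 0.0, 1.0]] [[422.8, 0.0, 321.3], [0.0, 422.8, 201.0], [0.0, 0.0, 1.0]]
top [[-0.029, -0.978, 0.205, 0.273], [-1.0, 0.027, -0.01, 0.007], [0.004, -0.205, -0.979, 1.26], [0.0, 0.0, 0.0, 1.0]] [[445.0, 0.0, 327.1], [0.0, 445.0, 204.7], [0.0, 0.0, 1.0]]
{'time': 0.1, 'qpos': array([ 1.09649358e+00,  2.07348925e-01,  1.54282325e+00,  3.45500937e-05,
        1.39349695e+00, -1.50512430e-01]), 'dq': array([ 0.00022064,  0.00012836, -0.00492322,  0.0001906 , -0.00379677,
       -0.00010887]), 'joint_efforts': array([-9.58137971e-04, -3.84091723e+01, -2.92547554e+01, -3.54614149e-04,
        4.81969299e-03,  3.48700269e-06]), 'eef_pos': array([0.1826343 , 0.54450263, 0.23022808]), 'tcp_rot': array([-3.35279967e-04,  1.61191810e-01,  9.86922551e-01, -9.82754392e-04]), 'wrist_force': array([ 0.22025474, -0.45717962,  0.75702826]), 'torque': array([ 0.03866674, -0.01710599, -0.05341723]), 'width': 1.0042042691500714}
```

View pics/top0.png

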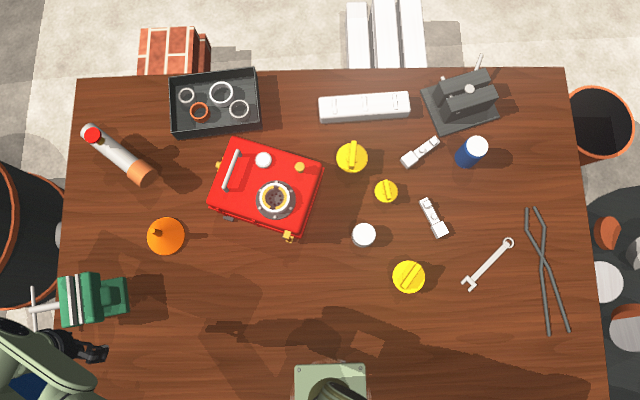

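View pics/scene0.png

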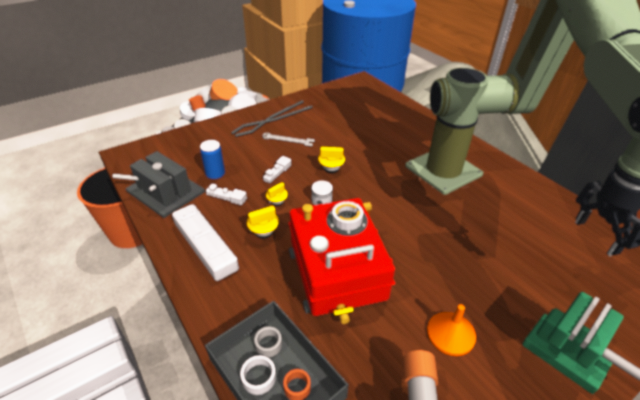

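In the top view there are three cap-like yellow things: (352,157), (386,191) and (408,277). The middle one looks smallest. I'll measure all three and confirm it in an enlarged crop that also shows the ring.

```bash
python3 - <<'E'
from h import *
for n in("top","scene"):
    c=dict(np.load(n+"0.npz")); P=cloud(c); im=c["pixels"]
    hsv=cv2.cvtColor(im,cv2.COLOR_RGB2HSV)
    m=cv2.inRange(hsv,(24,120,90),(34,255,255))
    k,l,st,ce=cv2.connectedComponentsWithStats(m)
    for i in range(1,k):
        if st[i,4]<60: continue
        p=P[l==i]; p=p[p[:,2]>.005]
        zt=np.percentile(p[:,2],97)
        top=p[p[:,2]>zt-.006]; mid=top.mean(0); w,v=np.linalg.eigh(np.cov(top[:,:2].T))
        print(n,ce[i].round(),st[i,4],"ztop",zt.round(3),"top",mid.round(4),"ang",np.degrees(np.arctan2(v[1,1],v[0,1])).round(1),"len",(np.ptp(top[:,:2]@v[:,1])).round(3))
        d=p[(p[:,2]>.028)&(p[:,2]<.043)]
        if len(d)>5:
            (x,y),rad=cv2.minEnclosingCircle(d[:,:2].astype(np.float32)); print("   disc",round(x,4),round(y,4),"r",round(rad,4),np.median(d[:,2]).round(3))
c=dict(np.load("top0.npz"));P=cloud(c);im=c["pixels"]
a=cv2.resize(im[160:225,355:420],(390,390),interpolation=cv2.INTER_CUBIC)
b=cv2.resize(im[165:235,240:310],(390,390),interpolation=cv2.INTER_CUBIC)
cv2.imwrite("pics/crop1.png",np.hstack([a,b])[:,:,::-1])
# tank: red top plane
hsv=cv2.cvtColor(im,cv2.COLOR_RGB2HSV); m=(cv2.inRange(hsv,(0,150,60),(6,255,255))>0)|(cv2.inRange(hsv,(174,150,60),(180,255,255))>0)
m&=(P[:,:,2]>.132)&(P[:,:,2]<.15); q=P[m]; rc=cv2.minAreaRect(q[:,:2].astype(np.float32)); print("tank",rc,np.median(q[:,2]))
rm=(P[:,:,2]>.160)&(np.hypot(P[:,:,0]-P[200,276,0],P[:,:,1]-P[200,276,1])<.05)
q=P[rm];print("ring",P[200,276],cv2.minEnclosingCircle(q[:,:2].astype(np.float32)),np.percentile(q[:,2],[5,50,95]))
E
```

```text
top [351. 157.] 646 ztop 0.089 top [ 0.6624 -0.0795  0.0873] ang 171.8 len 0.071
top [385. 191.] 354 ztop 0.066 top [ 0.5562 -0.1685  0.0984] ang 150.1 len 0.364
   disc 0.5659 -0.1731 r 0.0326 0.036
top [408. 276.] 770 ztop 0.089 top [ 0.3197 -0.2088  0.1408] ang 107.1 len 0.263
scene [332. 157.] 424 ztop 0.088 top [ 0.33   -0.2033  0.0965] ang 53.6 len 1.182
scene [277. 193.] 275 ztop 0.065 top [ 0.5801 -0.1363  0.0941] ang 63.0 len 1.024
   disc 0.5605 -0.1677 r 0.0333 0.036
scene [263. 220.] 621 ztop 0.088 top [ 0.6649 -0.0694  0.0924] ang 65.1 len 0.897
   disc 0.6606 -0.0544 r 0.0359 0.042
scene [343. 311.] 90 ztop 0.055 top [0.6491 0.294  0.0526] ang 160.2 len 0.044
tank ((0.5710716843605042, 0.1584080159664154), (0.2607082426548004, 0.20239268243312836), 70.50049591064453) 0.14002120548089247
ring [0.52084346 0.12536212 0.15146645] ((0.524698793888092, 0.12670493125915527), 0.038697902113199234) [0.16605378 0.17185113 0.17535654]
```

View pics/crop1.png

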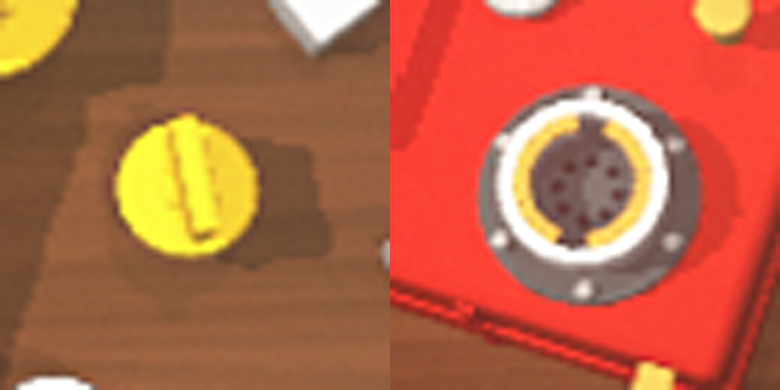

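Crop: the middle cap (disc radius 33 mm, 64 mm tall) is the smallest of the three; the other two are 88 mm tall. Its wing runs from crop (187,120) to (207,235). The ring's slots are at crop (592,122) and (572,240). Next I'll get angles and centres by ray casting.

```bash
python3 - <<'E'
from h import *
c=dict(np.load("top0.npz"));im=c["pixels"];P=cloud(c)
w=onz(c,[(355+187/6-.4,160+120/6-.4),(355+207/6-.4,160+235/6-.4)],.064)
print("wing",w.round(4),"ang",np.degrees(np.arctan2(*(w[0]-w[1])[[1,0]])))
sel=(abs(P[:,:,0]-.563)<.06)&(abs(P[:,:,1]+.17)<.06)
H=P[sel&(P[:,:,2]>.060)&(P[:,:,2]<.07)]; 
a=cv2.minAreaRect(H[:,:2].astype(np.float32)); print("wingtop depth",len(H),H.mean(0),a)
D=P[sel&(P[:,:,2]>.032)&(P[:,:,2]<.040)]; print("disc",len(D),cv2.minEnclosingCircle(D[:,:2].astype(np.float32)),D.mean(0))
# ring
hsv=cv2.cvtColor(im,cv2.COLOR_RGB2HSV)
v,u=np.mgrid[165:235,240:310]; X=onz(c,np.c_[u.ravel(),v.ravel()],.172)
g=hsv[165:235,240:310].reshape(-1,3)
white=(g[:,1]<60)&(g[:,2]>200)&(np.hypot(X[:,0]-.525,X[:,1]-.127)<.045)
ce,rad=cv2.minEnclosingCircle(X[white][:,:2].astype(np.float32)); e=cv2.fitEllipse(cv2.convexHull(X[white][:,:2].astype(np.float32)*1000)); print("ring",ce,rad,e)
s=onz(c,[(240+202/5.571-.4,165+122/5.571-.4),(240+182/5.571-.4,165+240/5.571-.4)],.172); print("slots",s,s.mean(0),"ang",np.degrees(np.arctan2(*(s[0]-s[1])[[1,0]])))
E=np.array(e[0])/1000
d=X[:,:2]-E; rr=np.hypot(*d.T); th=np.degrees(np.arctan2(d[:,1],d[:,0]))
dark=(rr>.0255)&(rr<.031)&(g[:,2]<130)
for t,q in sorted(zip(th[dark],rr[dark])): print(round(t),round(q*1000),end="; ")
E
```

```text
wing [[ 0.5902 -0.1709  0.064 ]
 [ 0.5353 -0.1771  0.064 ]] ang 6.3874734771300155
wingtop depth 71 [ 0.5646575  -0.1738004   0.06363726] ((0.5651553869247437, -0.1740361750125885), (0.05602594092488289, 0.011072460561990738), 7.088885307312012)
disc 231 ((0.5649305582046509, -0.17390555143356323), 0.03229016810655594) [ 0.56334255 -0.17202832  0.03597308]
ring (0.5253991484642029, 0.13105589151382446) 0.04147252067923546 ((524.7978515625, 129.81924438476562), (78.60645294189453, 79.27291870117188), 104.55500030517578)
slots [[0.55112494 0.12336003 0.172     ]
 [0.49686799 0.13258172 0.172     ]] [0.52399647 0.12797088 0.172     ] ang -9.646002584672761
-177 29; -177 26; -21 27; -15 26; 164 30; 167 27; 168 29; 173 26; 173 29; 178 26; 178 29;
```

```bash
python3 -m creep '[0,0,0,0,0,-8.55, 0,0,0,0,0,-8.55, 0,0,0,0,0,-8.5, -1.46,-3.8,0,0,0,0, -1.46,-3.8,0,0,0,0, -1.46,-3.8,0,0,0,0, -1.46,-3.8,0,0,0,0, -1.46,-3.8,0,0,0,0]' 0 40
python3 -m creep '[-1.46,-3.8,0,0,0,0, -1.46,-3.8,0,0,0,0, -1.46,-3.8,0,0,0,0, -1.46,-3.8,0,0,0,0, -1.46,-3.8,0,0,0,0, -1.46,-3.8,0,0,0,0, -1.46,-3.8,0,0,0,0, -1.46,-3.8,0,0,0,0]'
cat >> h.py <<'E'
def to(x,y,z,yaw):
    "shift in tool axes (cm) and tool turn (deg) to bring TCP there, tool down, tool-y at yaw deg"
    s=r.state(); q=s["tcp_rot"]; T=R.from_quat(np.r_[q[1:],q[0]]); M=T.as_matrix()
    a=np.radians(yaw); yy=np.array([np.cos(a),np.sin(a),0]); zz=np.array([0,0,-1.]); G=np.c_[np.cross(yy,zz),yy,zz]
    print("t",s["time"],"tcp",s["eef_pos"].round(4),"yaw_y",np.degrees(np.arctan2(M[1,1],M[0,1])).round(2),"tilt",np.degrees(np.arccos(-M[2,2])).round(2),"F",s["wrist_force"].round(2),"M",s["torque"].round(3),"w",round(s["width"],3),"q6",round(s["qpos"][5],2))
    print("shift cm",(M.T@(np.array([x,y,z])-s["eef_pos"])*100).round(2),"turn deg",np.degrees(R.from_matrix(M.T@G).as_rotvec()).round(2))
E
python3 -c "
from h import *
to(.565,-.174,.041,97)"
```

```text
time: 0.9
eef_pos: [0.2788, 0.3638, 0.2308]
tcp_rot: [-0.0, -0.062, 0.998, -0.0]
wrist_force: [0.1, 0.2, 0.4]
width: 0.499
time: 1.7
eef_pos: [0.4321, 0.0765, 0.231]
tcp_rot: [-0.0, -0.061, 0.998, 0.0]
wrist_force: [0.7, 0.8, 0.2]
width: 0.503
t 1.7 tcp [0.4321 0.0765 0.231 ] yaw_y 97.03 tilt 0.03 F [0.71 0.82 0.15] M [ 0.002 -0.052  0.016] w 0.503 q6 -1.72
shift cm [-10.13 -26.5   18.99] turn deg [ 0.01 -0.02  0.03]
```

```bash
python3 -m creep '[-1.45,-3.79,0,0,0,0, -1.45,-3.79,0,0,0,0, -1.45,-3.79,0,0,0,0, -1.45,-3.79,0,0,0,0, -1.45,-3.79,0,0,0,0, -1.45,-3.79,0,0,0,0, -1.45,-3.79,0,0,0,0]'
python3 -m creep '[0,0,4,0,0,0, 0,0,4,0,0,0, 0,0,3.5,0,0,0, 0,0,2.5,0,0,0, 0,0,1,0,0,0, 0,0,0,0,0,0]'
python3 - <<'E'
from h import *
to(.565,-.174,.041,97)
c=cap("scene"); t=cap("top")
a=cv2.resize(c["pixels"][130:260,200:350],(450,390)); b=cv2.resize(t["pixels"][145:245,330:440],(429,390))
a=cv2.resize(a,(400,347));b=cv2.resize(b,(400,364))[:347]
cv2.imwrite("pics/g1.png",np.hstack([a,b])[:,:,::-1])
E
```

```text
time: 2.4
eef_pos: [0.5654, -0.1741, 0.2306]
tcp_rot: [-0.001, -0.061, 0.998, 0.0]
wrist_force: [0.5, 1.0, -0.1]
width: 0.502
time: 3.0
eef_pos: [0.5637, -0.172, 0.0792]
tcp_rot: [-0.002, -0.061, 0.998, 0.001]
wrist_force: [0.5, -0.7, 0.9]
width: 0.501
t 3.0 tcp [ 0.5637 -0.172   0.0792] yaw_y 97.05 tilt 0.26 F [ 0.55 -0.67  0.9 ] M [-0.045  0.016  0.064] w 0.501 q6 -2.14
shift cm [-0.12 -0.23  3.82] turn deg [ 0.14 -0.22  0.05]
```

View pics/g1.png

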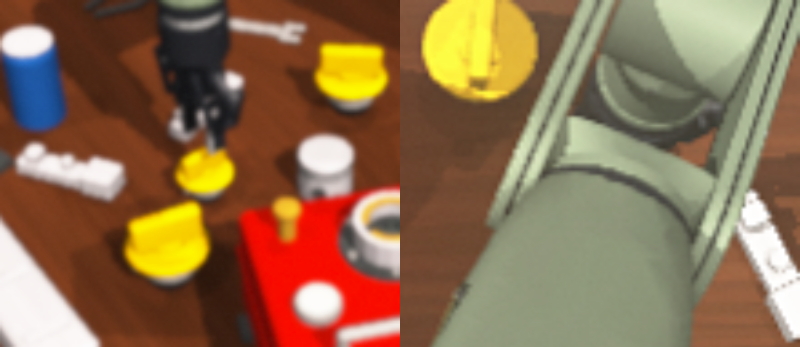

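The left view shows the fingers straddling just above the small cap's wing, at crop (205,160). In the right view the arm hides the cap. I'll make the small correction, go down and grip.

```bash
python3 -m creep '[-0.12,-0.23,1,0.14,-0.22,0, 0,0,1.5,0,0,0, 0,0,1,0,0,0, 0,0,0.3,0,0,0, 0,0,0,0,0,0]'
python3 -c "
from h import *
to(.565,-.174,.041,97)"
python3 -m creep '[0,0,0,0,0,0, 0,0,0,0,0,0, 0,0,0,0,0,0, 0,0,0,0,0,0,0,0,0,0,0,0,0,0,0,0,0,0]' 1 60
python3 -c "
from h import *
to(.565,-.174,.041,97)"
```

```text
time: 3.6
eef_pos: [0.5659, -0.1745, 0.042]
tcp_rot: [0.001, -0.061, 0.998, -0.001]
wrist_force: [-0.5, 1.2, 0.8]
width: 0.503
t 3.6 tcp [ 0.5659 -0.1745  0.042 ] yaw_y 97.05 tilt 0.12 F [-0.52  1.18  0.77] M [0.012 0.034 0.031] w 0.503 q6 -2.14
shift cm [0.09 0.06 0.1 ] turn deg [-0.07  0.1   0.05]
time: 4.2
eef_pos: [0.5673, -0.1751, 0.0438]
tcp_rot: [0.003, -0.061, 0.998, -0.001]
wrist_force: [0.3, 0.5, 1.2]
width: 0.126
t 4.2 tcp [ 0.5673 -0.1751  0.0438] yaw_y 97.05 tilt 0.33 F [0.35 0.5  1.15] M [-0.043 -0.043  0.05 ] w 0.126 q6 -2.14
shift cm [0.22 0.13 0.28] turn deg [-0.17  0.28  0.05]
```

```bash
python3 -m creep '[0,0,0,0,0,0, 0,0,0,0,0,0]' 
python3 -m creep '[0,0,-1,0,0,0, 0,0,-3,0,0,0, 0,0,-4,0,0,0, 0,0,-4,0,0,0, 0,0,-4,0,0,0, 0,0,-4,0,0,0, 0,0,-2,0,0,0, 0,0,0,0,0,0]'
python3 - <<'E'
from h import *
to(.5235,.1275,.262,80.4)
c=cap("scene"); save(c,"g2.png",(180,60,380,220),3)
E
```

```text
time: 4.4
eef_pos: [0.5673, -0.1751, 0.0438]
tcp_rot: [0.003, -0.061, 0.998, -0.001]
wrist_force: [0.7, 0.7, 1.8]
width: 0.123
time: 5.2
eef_pos: [0.5676, -0.1753, 0.2678]
tcp_rot: [0.005, -0.061, 0.998, -0.003]
wrist_force: [-0.2, -0.1, -1.8]
width: 0.125
t 5.2 tcp [ 0.5676 -0.1753  0.2678] yaw_y 97.05 tilt 0.71 F [-0.18 -0.14 -1.76] M [ 0.028 -0.016  0.033] w 0.125 q6 -2.14
shift cm [ 0.66 30.6   0.37] turn deg [-0.3   0.65 16.65]
```

View pics/g2.png

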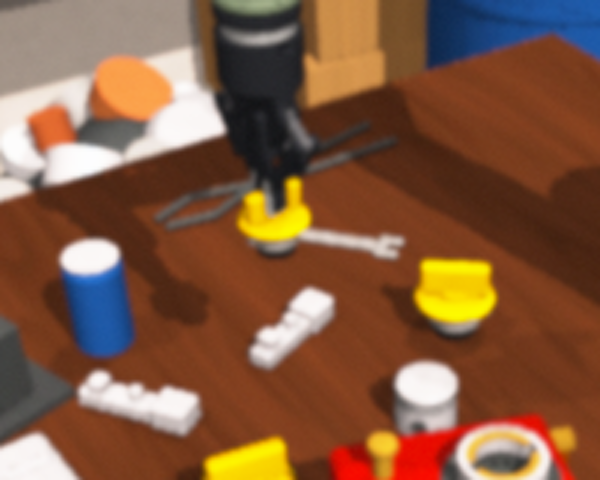

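The cap is held upright by its wing, at crop (275,215), well centred between the fingers. Next: carry it over the ring.

```bash
python3 -m creep '[0,0,0,-0.15,0.32,8.33, 0,0,0,-0.15,0.32,8.32, 1.17,3.64,0,0,0,0, 1.17,3.64,0,0,0,0, 1.17,3.64,0,0,0,0, 1.17,3.64,0,0,0,0, 1.17,3.64,0,0,0,0, 1.17,3.64,0,0,0,0]'
python3 -m creep '[1.17,3.64,0,0,0,0, 1.17,3.64,0,0,0,0, 0,0,0,0,0,0, 0,0,0,0,0,0]'
python3 - <<'E'
from h import *
to(.5235,.1275,.262,80.4)
c=cap("scene"); np.savez("s3.npz",**c); t=cap("top"); np.savez("t3.npz",**t)
a=cv2.resize(c["pixels"][130:260,280:410],(400,400),interpolation=cv2.INTER_CUBIC); b=cv2.resize(t["pixels"][150:250,225:325],(400,400),interpolation=cv2.INTER_CUBIC)
cv2.imwrite("pics/g3.png",np.hstack([a,b])[:,:,::-1])
E
```

```text
time: 6.05
eef_pos: [0.5307, 0.0541, 0.2608]
tcp_rot: [-0.007, 0.084, 0.996, 0.001]
wrist_force: [0.3, 0.5, -2.6]
width: 0.126
time: 6.45
eef_pos: [0.5203, 0.1288, 0.2618]
tcp_rot: [-0.006, 0.083, 0.997, 0.001]
wrist_force: [-0.4, -0.7, -1.9]
width: 0.125
t 6.45 tcp [0.5203 0.1288 0.2618] yaw_y 80.52 tilt 0.71 F [-0.45 -0.68 -1.9 ] M [ 0.013 -0.007 -0.044] w 0.125 q6 -1.33
shift cm [-0.33 -0.07 -0.02] turn deg [ 0.01 -0.71  0.12]
```

View pics/g3.png

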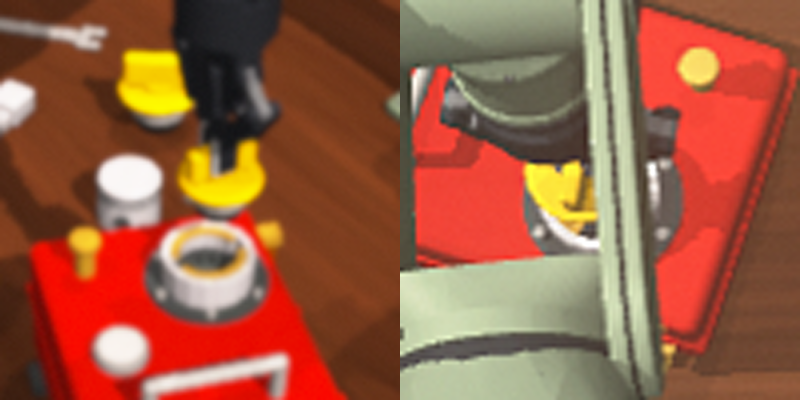

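```bash
python3 - <<'E'
from h import *
from scipy.optimize import least_squares
c0=dict(np.load("scene0.npz")); c3=dict(np.load("s3.npz"))
def fit(p,rad):
    f=lambda v: np.hypot(p[:,0]-v[0],p[:,1]-v[1])-rad
    return least_squares(f,p.mean(0)[:2],loss="soft_l1",f_scale=.001)
P=cloud(c0); m=(P[:,:,2]>.169)&(P[:,:,2]<.176)&(np.hypot(P[:,:,0]-.524,P[:,:,1]-.128)<.05)
q=P[m]; print("ring scene",len(q),np.median(q[:,2]),cv2.minEnclosingCircle(q[:,:2].astype(np.float32)))
h=cv2.convexHull(q[:,:2].astype(np.float32)).reshape(-1,2); s=fit(h,.0375); print(s.x,np.abs(s.fun).mean())
P=cloud(c3); hsv=cv2.cvtColor(c3["pixels"],cv2.COLOR_RGB2HSV); y=cv2.inRange(hsv,(22,110,60),(36,255,255))>0
m=y&(np.hypot(P[:,:,0]-.522,P[:,:,1]-.128)<.06)&(P[:,:,2]>.2)
q=P[m]; print("z",np.percentile(q[:,2],[1,10,50,90,99]))
hist=np.histogram(q[:,2],bins=np.arange(.235,.29,.002)); print(list(zip(hist[1].round(3),hist[0])))
zt=q[:,2]; 
d=q[(zt>.246)&(zt<.257)]; print("disc",cv2.minEnclosingCircle(d[:,:2].astype(np.float32)))
h=cv2.convexHull(d[:,:2].astype(np.float32)).reshape(-1,2); s=fit(h,.033); print(s.x,np.abs(s.fun).mean())
w=q[zt>.276]
if len(w)>8: print("wingtop",w.mean(0),cv2.minAreaRect(w[:,:2].astype(np.float32)))
E
```

```text
ring scene 308 0.17170731367015585 ((0.5194607973098755, 0.1305207461118698), 0.04078088328242302)
[0.52148969 0.13026744] 0.0009703749643504553
z [0.24858961 0.25196817 0.25538431 0.28110462 0.33473667]
[(np.float64(0.235), np.int64(0)), (np.float64(0.237), np.int64(0)), (np.float64(0.239), np.int64(0)), (np.float64(0.241), np.int64(0)), (np.float64(0.243), np.int64(0)), (np.float64(0.245), np.int64(0)), (np.float64(0.247), np.int64(6)), (np.float64(0.249), np.int64(12)), (np.float64(0.251), np.int64(61)), (np.float64(0.253), np.int64(88)), (np.float64(0.255), np.int64(45)), (np.float64(0.257), np.int64(17)), (np.float64(0.259), np.int64(12)), (np.float64(0.261), np.int64(9)), (np.float64(0.263), np.int64(5)), (np.float64(0.265), np.int64(11)), (np.float64(0.267), np.int64(10)), (np.float64(0.269), np.int64(6)), (np.float64(0.271), np.int64(11)), (np.float64(0.273), np.int64(6)), (np.float64(0.275), np.int64(8)), (np.float64(0.277), np.int64(14)), (np.float64(0.279), np.int64(12)), (np.float64(0.281), np.int64(8)), (np.float64(0.283), np.int64(2)), (np.float64(0.285), np.int64(1)), (np.float64(0.287), np.int64(0))]
disc ((0.5170071125030518, 0.13403385877609253), 0.03160931169986725)
[0.51509345 0.13116622] 0.0010681378207517199
wingtop [0.5259441  0.12380533 0.29578317] ((0.520386278629303, 0.12320270389318466), (0.04733402654528618, 0.09251782298088074), 8.46886157989502)
```

```bash
python3 -m creep '[-0.58,-0.05,0,0,-0.7,0, 0,0,2,0,0,0, 0,0,2,0,0,0, 0,0,1,0,0,0, 0,0,0,0,0,0, 0,0,0,0,0,0]'
python3 - <<'E'
from h import *
to(.526,.1275,.211,80.4)
c=cap("scene"); np.savez("s4.npz",**c); t=cap("top"); np.savez("t4.npz",**t)
a=cv2.resize(c["pixels"][150:240,300:390],(400,400),interpolation=cv2.INTER_CUBIC); b=cv2.resize(t["pixels"][160:240,235:315],(400,400),interpolation=cv2.INTER_CUBIC)
cv2.imwrite("pics/g4.png",np.hstack([a,b])[:,:,::-1])
E
```

```text
time: 7.15
eef_pos: [0.5286, 0.1263, 0.215]
tcp_rot: [0.003, 0.084, 0.996, 0.001]
wrist_force: [-0.1, 0.3, -1.6]
width: 0.124
t 7.15 tcp [0.5286 0.1263 0.215 ] yaw_y 80.35 tilt 0.34 F [-0.14  0.34 -1.57] M [-0.003 -0.01   0.007] w 0.124 q6 -1.33
shift cm [0.28 0.07 0.4 ] turn deg [ 0.14  0.31 -0.06]
```

View pics/g4.png

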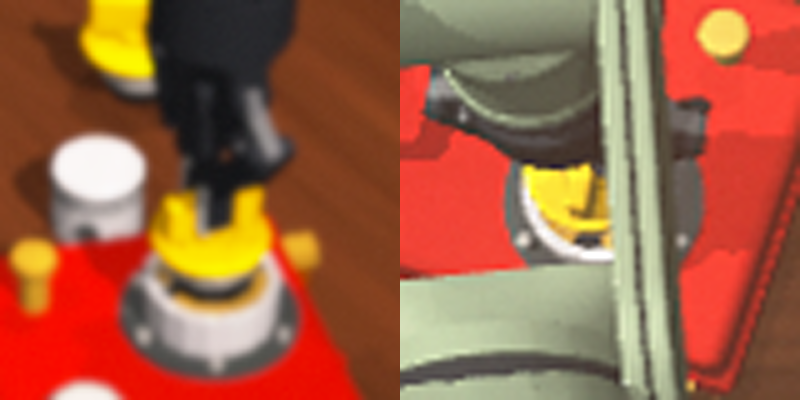

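Both views show the cap just above the ring, at crop (210,230) on the left and (570,205) on the right, roughly centred. I'll apply the small correction, then measure the disc relative to the ring.

```bash
python3 -m creep '[0.25,0.05,0.1,0.14,0.3,0, 0,0,0,0,0,0, 0,0,0,0,0,0]'
python3 - <<'E'
from h import *
from scipy.optimize import least_squares
to(.526,.1275,.211,80.4)
def fit(p,rad):
    f=lambda v: np.hypot(p[:,0]-v[0],p[:,1]-v[1])-rad
    return least_squares(f,p.mean(0)[:2],loss="soft_l1",f_scale=.001)
for n in("scene","top"):
    c=cap(n);P=cloud(c); hsv=cv2.cvtColor(c["pixels"],cv2.COLOR_RGB2HSV); y=cv2.inRange(hsv,(22,110,60),(36,255,255))>0
    q=P[y&(np.hypot(P[:,:,0]-.523,P[:,:,1]-.128)<.06)]
    d=q[(q[:,2]>.196)&(q[:,2]<.212)]; zm=np.median(d[:,2]); d=d[abs(d[:,2]-zm)<.004]
    h=cv2.convexHull(d[:,:2].astype(np.float32)).reshape(-1,2); s=fit(h,.033); print(n,len(d),"ztop",zm.round(4),"disc",s.x.round(4),"hull res mm",(s.fun*1000).round(1))
    w=q[(q[:,2]>zm+.02)&(q[:,2]<zm+.034)]
    if len(w)>8: print("wing",w.mean(0).round(4),cv2.minAreaRect(w[:,:2].astype(np.float32)))
E
```

```text
time: 7.55
eef_pos: [0.5258, 0.128, 0.214]
tcp_rot: [0.0, 0.084, 0.997, -0.0]
wrist_force: [-0.4, 0.7, -2.0]
width: 0.122
t 7.55 tcp [0.5258 0.128  0.214 ] yaw_y 80.42 tilt 0.02 F [-0.38  0.73 -1.97] M [ 0.007 -0.023  0.015] w 0.122 q6 -1.32
shift cm [-0.02 -0.04  0.3 ] turn deg [0.   0.02 0.02]
scene 196 ztop 0.2057 disc [0.5224 0.1311] hull res mm [-1.2 -0.9  0.6  1.7  0.2 -0.2 -1.  -1.1 -1.  -2.8 -4.8 -4.9 -2.6 -3.2]
wing [0.5319 0.1331 0.2307] ((0.5250455737113953, 0.1385027915239334), (0.020875724032521248, 0.05216269940137863), 66.89692687988281)
top 91 ztop 0.2057 disc [0.5267 0.1272] hull res mm [-10.7  -1.5  -0.1   1.5   1.4   2.2   1.4   2.1   0.2  -7.   -9.7 -12.3
 -15.6]
wing [0.5077 0.1312 0.2341] ((0.5080157518386841, 0.1307784616947174), (0.019764138385653496, 0.009739058092236519), 0.8258296847343445)
```

```bash
python3 -m creep '[0,-0.04,0.4,0,0,0, 0,0,0.4,0,0,0, 0,0,0.3,0,0,0, 0,0,0,0,0,0]'
python3 -c "
from h import *
to(.526,.1275,.202,80.4)"
python3 -m creep '[0,0,0.1,0,0,0, 0,0,0.1,0,0,0, 0,0,0.1,0,0,0]'
python3 -c "
from h import *
to(.526,.1275,.1943,80.4)"
```

```text
time: 8.05
eef_pos: [0.525, 0.1273, 0.2016]
tcp_rot: [-0.001, 0.084, 0.996, -0.0]
wrist_force: [-0.2, -0.2, -1.6]
width: 0.124
t 8.05 tcp [0.525  0.1273 0.2016] yaw_y 80.4 tilt 0.13 F [-0.23 -0.19 -1.57] M [0.005 0.018 0.033] w 0.124 q6 -1.33
shift cm [-0.1   0.03 -0.04] turn deg [-0.03 -0.13 -0.  ]
time: 8.35
eef_pos: [0.5258, 0.1274, 0.1997]
tcp_rot: [-0.0, 0.084, 0.996, -0.0]
wrist_force: [0.0, -0.0, -2.0]
width: 0.123
t 8.35 tcp [0.5258 0.1274 0.1997] yaw_y 80.4 tilt 0.01 F [ 0.01 -0.05 -1.98] M [ 0.055 -0.018 -0.038] w 0.123 q6 -1.33
shift cm [-0.02  0.01  0.54] turn deg [-0.   -0.01 -0.  ]
```

```bash
for i in 1 2; do python3 -m creep '[0,0,0.1,0,0,0, 0,0,0.1,0,0,0, 0,0,0,0,0,0]'
python3 -c "
from h import *
to(.526,.1275,.1943,80.4)"; done
```

```text
time: 8.65
eef_pos: [0.5255, 0.1274, 0.1974]
tcp_rot: [-0.0, 0.084, 0.996, -0.0]
wrist_force: [0.3, 0.1, -0.9]
width: 0.127
t 8.65 tcp [0.5255 0.1274 0.1974] yaw_y 80.4 tilt 0.05 F [ 0.32  0.05 -0.94] M [-0.041 -0.007  0.002] w 0.127 q6 -1.33
shift cm [-0.05  0.02  0.31] turn deg [-0.01 -0.04 -0.  ]
time: 8.95
eef_pos: [0.5255, 0.1274, 0.1954]
tcp_rot: [-0.0, 0.084, 0.996, -0.0]
wrist_force: [0.5, 0.5, -1.8]
width: 0.125
t 8.95 tcp [0.5255 0.1274 0.1954] yaw_y 80.4 tilt 0.05 F [ 0.53  0.55 -1.75] M [-0.012 -0.043  0.008] w 0.125 q6 -1.33
shift cm [-0.05  0.02  0.11] turn deg [-0.01 -0.05 -0.  ]
```

The estimated disc height is 9 mm with no resistance, so the lugs are in the slots. Now press down against the spring.

```bash
for i in 1 2 3; do python3 -m creep '[0,0,0.1,0,0,0, 0,0,0.1,0,0,0, 0,0,0,0,0,0]' 1 90
python3 -c "
from h import *
to(.526,.1275,.1863,80.4)"; done
```

```text
time: 9.25
eef_pos: [0.5258, 0.1274, 0.1939]
tcp_rot: [0.0, 0.084, 0.996, -0.0]
wrist_force: [-0.0, 0.7, -0.5]
width: 0.111
t 9.25 tcp [0.5258 0.1274 0.1939] yaw_y 80.4 tilt 0.0 F [-0.02  0.73 -0.54] M [-0.031  0.096  0.013] w 0.111 q6 -1.33
shift cm [-0.02  0.01  0.76] turn deg [-0.  0. -0.]
time: 9.55
eef_pos: [0.5259, 0.1275, 0.1922]
tcp_rot: [0.0, 0.084, 0.996, 0.0]
wrist_force: [-1.4, 0.9, 3.8]
width: 0.118
t 9.55 tcp [0.5259 0.1275 0.1922] yaw_y 80.4 tilt 0.02 F [-1.42  0.93  3.82] M [ 0.043  0.315 -0.019] w 0.118 q6 -1.33
shift cm [-0.01  0.01  0.59] turn deg [0.   0.02 0.  ]
time: 9.85
eef_pos: [0.5259, 0.1275, 0.19]
tcp_rot: [0.0, 0.084, 0.996, 0.0]
wrist_force: [-1.6, 0.7, 5.3]
width: 0.12
t 9.85 tcp [0.5259 0.1275 0.19  ] yaw_y 80.4 tilt 0.02 F [-1.63  0.67  5.29] M [-0.002  0.392 -0.029] w 0.12 q6 -1.33
shift cm [-0.01  0.    0.37] turn deg [0.01 0.02 0.  ]
```

```bash
for i in 1 2; do python3 -m creep '[0,0,0.1,0,0,0, 0,0,0.1,0,0,0, 0,0,0,0,0,0]' 
python3 -c "
from h import *
to(.526,.1275,.1863,80.4)"; done
```

```text
time: 10.15
eef_pos: [0.5259, 0.1275, 0.1882]
tcp_rot: [0.0, 0.084, 0.996, 0.0]
wrist_force: [-2.3, 0.2, 7.0]
width: 0.117
t 10.15 tcp [0.5259 0.1275 0.1882] yaw_y 80.4 tilt 0.02 F [-2.3   0.25  7.01] M [-0.065  0.525  0.036] w 0.117 q6 -1.33
shift cm [-0.01  0.    0.19] turn deg [ 0.01  0.02 -0.  ]
time: 10.45
eef_pos: [0.5259, 0.1275, 0.1866]
tcp_rot: [0.0, 0.084, 0.996, 0.0]
wrist_force: [-3.2, 0.3, 8.7]
width: 0.116
t 10.45 tcp [0.5259 0.1275 0.1866] yaw_y 80.4 tilt 0.03 F [-3.15  0.34  8.71] M [-0.022  0.557 -0.006] w 0.116 q6 -1.33
shift cm [-0.01 -0.    0.03] turn deg [0.01 0.02 0.  ]
```

```bash
python3 -m creep '[0.05,0,0.05,0,0,0, 0,0,0.05,0,0,0, 0,0,0,0,0,0]' 
python3 -c "
from h import *
to(.526,.1275,.1863,80.4)"
python3 -m creep '[0,-0.02,0,0,0,5, 0,-0.02,0,0,0,5, 0,0,0,0,0,0]' 
python3 -c "
from h import *
to(.526,.1275,.1863,80.4)"
```

```text
time: 10.75
eef_pos: [0.5259, 0.1275, 0.186]
tcp_rot: [0.001, 0.084, 0.996, 0.0]
wrist_force: [-1.8, 0.1, 9.0]
width: 0.112
t 10.75 tcp [0.5259 0.1275 0.186 ] yaw_y 80.4 tilt 0.09 F [-1.84  0.08  9.  ] M [-0.037  0.547 -0.045] w 0.112 q6 -1.33
shift cm [-0.01 -0.   -0.03] turn deg [0.02 0.09 0.  ]
time: 11.05
eef_pos: [0.5269, 0.1271, 0.1865]
tcp_rot: [0.002, 0.171, 0.985, 0.0]
wrist_force: [-0.6, -0.3, 8.7]
width: 0.116
t 11.05 tcp [0.5269 0.1271 0.1865] yaw_y 70.31 tilt 0.24 F [-0.61 -0.27  8.7 ] M [-0.087  0.192 -0.037] w 0.116 q6 -1.15
shift cm [0.09 0.01 0.02] turn deg [  0.06   0.24 -10.09]
```

```bash
python3 -m creep '[0.03,-0.02,0.04,0,0.2,5, 0,-0.02,0,0,0,5, 0,0,0,0,0,0]' 
python3 -c "
from h import *
to(.526,.1275,.186,36)"
python3 -m creep '[0,-0.02,0.02,0,0,5, 0,-0.02,0,0,0,5, 0,0,0,0,0,0]' 
python3 -c "
from h import *
to(.526,.1275,.186,36)"
```

```text
time: 11.35
eef_pos: [0.5268, 0.1267, 0.1862]
tcp_rot: [0.001, 0.256, 0.967, 0.001]
wrist_force: [-0.4, -0.5, 8.8]
width: 0.114
t 11.35 tcp [0.5268 0.1267 0.1862] yaw_y 60.31 tilt 0.12 F [-0.36 -0.51  8.79] M [-0.259  0.108 -0.   ] w 0.114 q6 -0.98
shift cm [0.11 0.03 0.02] turn deg [ 0.12  0.03 24.31]
time: 11.65
eef_pos: [0.5265, 0.1263, 0.1861]
tcp_rot: [0.001, 0.339, 0.941, 0.001]
wrist_force: [-0.5, -0.2, 8.3]
width: 0.117
t 11.65 tcp [0.5265 0.1263 0.1861] yaw_y 50.31 tilt 0.11 F [-0.53 -0.22  8.27] M [-0.168  0.112 -0.03 ] w 0.117 q6 -0.8
shift cm [0.11 0.06 0.01] turn deg [ 0.11  0.02 14.31]
```

```bash
python3 -m creep '[0,-0.02,0.02,0,0,4, 0,-0.02,0,0,0,4, 0,0,0,0,0,0]' 
python3 -c "
from h import *
to(.526,.1275,.186,36)"
python3 -m creep '[0,-0.01,0,0,0,2, 0,-0.01,0,0,0,2, 0,0,0,0,0,0]' 
python3 -c "
from h import *
to(.526,.1275,.186,36)"
```

```text
time: 11.95
eef_pos: [0.5262, 0.126, 0.186]
tcp_rot: [0.001, 0.404, 0.915, 0.001]
wrist_force: [-0.6, -1.0, 7.9]
width: 0.113
t 11.95 tcp [0.5262 0.126  0.186 ] yaw_y 42.33 tilt 0.11 F [-0.56 -1.02  7.86] M [-0.167  0.215 -0.064] w 0.113 q6 -0.66
shift cm [ 0.12  0.08 -0.  ] turn deg [0.11 0.01 6.33]
time: 12.25
eef_pos: [0.526, 0.126, 0.186]
tcp_rot: [0.0, 0.435, 0.9, 0.001]
wrist_force: [-0.4, -0.6, 9.3]
width: 0.115
t 12.25 tcp [0.526 0.126 0.186] yaw_y 38.37 tilt 0.11 F [-0.41 -0.57  9.28] M [-0.129  0.264 -0.014] w 0.115 q6 -0.6
shift cm [ 0.12  0.09 -0.  ] turn deg [0.11 0.   2.37]
```

```bash
for i in 1 2 3; do python3 -m creep '[0,-0.01,0,0,0,1.5, 0,0,0,0,0,0]' 
python3 -c "
from h import *
to(.526,.1275,.186,36)"; done
```

```text
time: 12.45
eef_pos: [0.5259, 0.1259, 0.186]
tcp_rot: [0.0, 0.447, 0.894, 0.001]
wrist_force: [-1.2, -0.3, 10.2]
width: 0.117
t 12.45 tcp [0.5259 0.1259 0.186 ] yaw_y 36.88 tilt 0.11 F [-1.16 -0.29 10.18] M [-0.145  0.176 -0.05 ] w 0.117 q6 -0.57
shift cm [ 0.12  0.1  -0.  ] turn deg [ 0.11 -0.    0.88]
time: 12.65
eef_pos: [0.5258, 0.1258, 0.1859]
tcp_rot: [0.0, 0.459, 0.889, 0.001]
wrist_force: [-1.3, 0.4, 9.2]
width: 0.12
t 12.65 tcp [0.5258 0.1258 0.1859] yaw_y 35.39 tilt 0.1 F [-1.3   0.4   9.16] M [-0.207  0.313  0.043] w 0.12 q6 -0.54
shift cm [ 0.12  0.11 -0.  ] turn deg [ 0.1  -0.   -0.61]
time: 12.85
eef_pos: [0.5254, 0.1257, 0.1859]
tcp_rot: [0.0, 0.47, 0.883, 0.001]
wrist_force: [-1.9, -0.1, 9.3]
width: 0.119
t 12.85 tcp [0.5254 0.1257 0.1859] yaw_y 33.91 tilt 0.06 F [-1.94 -0.1   9.26] M [-0.214  0.309  0.084] w 0.119 q6 -0.52
shift cm [ 0.12  0.15 -0.01] turn deg [ 0.06 -0.01 -2.09]
```

```bash
for i in 1 2 3; do python3 -m creep '[0,-0.005,0,0,0,1, 0,0,0,0,0,0]' 
python3 -c "
from h import *
to(.526,.1275,.186,36)"; done
```

```text
time: 13.05
eef_pos: [0.5251, 0.1255, 0.1859]
tcp_rot: [-0.0, 0.478, 0.879, 0.0]
wrist_force: [-2.7, -1.2, 10.1]
width: 0.118
t 13.05 tcp [0.5251 0.1255 0.1859] yaw_y 32.93 tilt 0.02 F [-2.74 -1.25 10.06] M [-0.309  0.451  0.217] w 0.118 q6 -0.5
shift cm [ 0.12  0.18 -0.01] turn deg [ 0.02 -0.02 -3.07]
time: 13.25
eef_pos: [0.5249, 0.1254, 0.1859]
tcp_rot: [-0.0, 0.485, 0.874, -0.0]
wrist_force: [-3.3, -1.5, 11.2]
width: 0.116
t 13.25 tcp [0.5249 0.1254 0.1859] yaw_y 31.94 tilt 0.03 F [-3.25 -1.51 11.16] M [-0.361  0.577  0.278] w 0.116 q6 -0.48
shift cm [ 0.12  0.21 -0.01] turn deg [-0.02 -0.02 -4.06]
time: 13.45
eef_pos: [0.5247, 0.1253, 0.1859]
tcp_rot: [-0.0, 0.493, 0.87, -0.0]
wrist_force: [-3.4, -2.0, 10.2]
width: 0.117
t 13.45 tcp [0.5247 0.1253 0.1859] yaw_y 30.99 tilt 0.04 F [-3.43 -2.05 10.25] M [-0.349  0.609  0.552] w 0.117 q6 -0.47
shift cm [ 0.12  0.22 -0.01] turn deg [-0.04 -0.01 -5.01]
```

At the stop (0.55 N m, about 49° turned). Ease off slightly and let it up.

```bash
python3 -m creep '[0,0,0,0,0,-1, 0,0,-0.1,0,0,0, 0,0,-0.1,0,0,0, 0,0,0,0,0,0]' 
python3 -c "
from h import *
to(.526,.1275,.186,36)"; python3 -m creep '[0,0,-0.1,0,0,0, 0,0,-0.1,0,0,0, 0,0,0,0,0,0]' 
python3 -c "
from h import *
to(.526,.1275,.186,36)"
```

```text
time: 13.85
eef_pos: [0.5246, 0.1254, 0.1866]
tcp_rot: [-0.001, 0.485, 0.874, -0.0]
wrist_force: [1.0, -1.9, 5.3]
width: 0.113
t 13.85 tcp [0.5246 0.1254 0.1866] yaw_y 31.92 tilt 0.07 F [ 0.98 -1.95  5.28] M [-0.397  0.054  0.226] w 0.113 q6 -0.48
shift cm [0.11 0.23 0.06] turn deg [-0.05 -0.05 -4.08]
time: 14.15
eef_pos: [0.5245, 0.1254, 0.1881]
tcp_rot: [-0.001, 0.486, 0.874, -0.0]
wrist_force: [2.2, -2.3, 4.4]
width: 0.117
t 14.15 tcp [0.5245 0.1254 0.1881] yaw_y 31.9 tilt 0.11 F [ 2.18 -2.26  4.36] M [-0.542 -0.423  0.237] w 0.117 q6 -0.48
shift cm [0.1  0.24 0.21] turn deg [-0.07 -0.08 -4.1 ]
```

```bash
for i in 1 2; do python3 -m creep '[0,0,-0.1,0,0,0, 0,0,-0.05,0,0,0, 0,0,0,0,0,0]' 
python3 -c "
from h import *
to(.526,.1275,.186,36)"; done; python3 - <<'E'
from h import *
c=cap("scene"); P=cloud(c); hsv=cv2.cvtColor(c["pixels"],cv2.COLOR_RGB2HSV); y=cv2.inRange(hsv,(22,110,60),(36,255,255))>0
q=P[y&(np.hypot(P[:,:,0]-.523,P[:,:,1]-.128)<.05)]; h=np.histogram(q[:,2],bins=np.arange(.164,.22,.002)); print([(round(a,3),int(b)) for a,b in zip(h[1],h[0])])
save(c,"g5.png",(290,140,400,240),5)
E
```

```text
time: 14.45
eef_pos: [0.5242, 0.1256, 0.1894]
tcp_rot: [-0.001, 0.486, 0.874, -0.0]
wrist_force: [3.6, -2.4, 1.9]
width: 0.119
t 14.45 tcp [0.5242 0.1256 0.1894] yaw_y 31.89 tilt 0.15 F [ 3.6  -2.44  1.95] M [-0.568 -0.689  0.234] w 0.119 q6 -0.48
shift cm [0.07 0.26 0.34] turn deg [-0.09 -0.12 -4.11]
time: 14.75
eef_pos: [0.524, 0.1258, 0.1905]
tcp_rot: [-0.002, 0.486, 0.874, -0.0]
wrist_force: [5.0, -3.1, -0.5]
width: 0.112
t 14.75 tcp [0.524  0.1258 0.1905] yaw_y 31.9 tilt 0.18 F [ 4.98 -3.06 -0.47] M [-0.48  -0.927  0.201] w 0.112 q6 -0.48
shift cm [0.04 0.26 0.45] turn deg [-0.09 -0.15 -4.1 ]
[(np.float64(0.164), 0), (np.float64(0.166), 0), (np.float64(0.168), 0), (np.float64(0.17), 0), (np.float64(0.172), 0), (np.float64(0.174), 2), (np.float64(0.176), 6), (np.float64(0.178), 15), (np.float64(0.18), 74), (np.float64(0.182), 73), (np.float64(0.184), 33), (np.float64(0.186), 16), (np.float64(0.188), 12), (np.float64(0.19), 9), (np.float64(0.192), 2), (np.float64(0.194), 8), (np.float64(0.196), 3), (np.float64(0.198), 7), (np.float64(0.2), 4), (np.float64(0.202), 5), (np.float64(0.204), 5), (np.float64(0.206), 7), (np.float64(0.208), 15), (np.float64(0.21), 7), (np.float64(0.212), 3), (np.float64(0.214), 0), (np.float64(0.216), 0)]
```

View pics/g5.png

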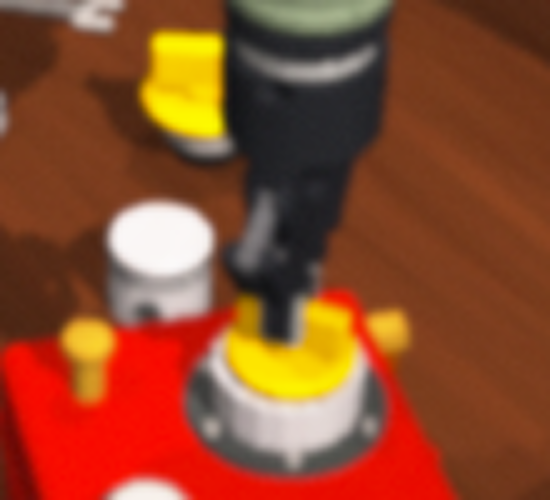

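Crop: the cap sits on the ring at (295,350) with its wing turned. Disc top is about 182.5 mm, so roughly 4.5 mm above the rim, which matches the catch. Release and retreat.

```bash
python3 -m creep '[0,0,0,0,0,0,0,0,0,0,0,0,0,0,0,0,0,0,0,0,0,0,0,0,0,0,0,0,0,0]' 0
python3 -m creep '[0,0,-1,0,0,0, 0,0,-3,0,0,0, 0,0,-4,0,0,0, 0,0,-4,0,0,0, -3,-3,-2,0,0,0, -4,-2,0,0,0,0, -4,-2,0,0,0,0, -4,-2,0,0,0,0]'
python3 -m creep '[-4,-2,0,0,0,0, -4,-2,0,0,0,0, -4,-2,0,0,0,0, -4,-2,0,0,0,0, 0,0,0,0,0,0]'
python3 - <<'E'
from h import *
to(.526,.1275,.186,36)
im=[]
for n,b in(("scene",(290,140,400,240)),("top",(225,150,335,250))):
    c=cap(n); P=cloud(c); hsv=cv2.cvtColor(c["pixels"],cv2.COLOR_RGB2HSV); y=cv2.inRange(hsv,(22,110,60),(36,255,255))>0
    q=P[y&(np.hypot(P[:,:,0]-.523,P[:,:,1]-.128)<.045)&(P[:,:,2]>.173)]; d=q[q[:,2]<.19]; w=q[(q[:,2]>.203)]
    print(n,"disc top z",np.median(d[:,2]).round(4),cv2.minEnclosingCircle(d[:,:2].astype(np.float32)),"wing",len(w),w.mean(0).round(4),cv2.minAreaRect(w[:,:2].astype(np.float32)))
    im.append(cv2.resize(c["pixels"][b[1]:b[3],b[0]:b[2]],(396,360),interpolation=cv2.INTER_CUBIC))
cv2.imwrite("pics/end.png",np.hstack(im)[:,:,::-1])
E
```

```text
time: 15.3
eef_pos: [0.5232, 0.126, 0.1906]
tcp_rot: [-0.002, 0.486, 0.874, -0.0]
wrist_force: [-0.9, -0.8, -0.6]
width: 0.5
time: 16.1
eef_pos: [0.5271, -0.0507, 0.3322]
tcp_rot: [-0.001, 0.485, 0.874, 0.0]
wrist_force: [1.0, 0.1, 1.0]
width: 0.5
time: 16.6
eef_pos: [0.5433, -0.2328, 0.3304]
tcp_rot: [-0.001, 0.488, 0.873, -0.001]
wrist_force: [-0.6, 0.5, -0.2]
width: 0.499
t 16.6 tcp [ 0.5433 -0.2328  0.3304] yaw_y 31.52 tilt 0.22 F [-0.59  0.45 -0.21] M [ 0.011  0.019 -0.052] w 0.499 q6 -1.1
shift cm [31.6  17.42 14.41] turn deg [-0.21 -0.07 -4.48]
scene disc top z 0.1826 ((0.5227042436599731, 0.13163262605667114), 0.0321258082985878) wing 114 [0.5231 0.1318 0.2086] ((0.5224085450172424, 0.13157564401626587), (0.01437256671488285, 0.055716875940561295), 32.79092025756836)
top disc top z 0.1828 ((0.5229056477546692, 0.12828539311885834), 0.03234020248055458) wing 100 [0.5236 0.1278 0.2108] ((0.5237723588943481, 0.1280398964881897), (0.01145957875996828, 0.054289065301418304), 33.7136116027832)
```

View pics/end.png

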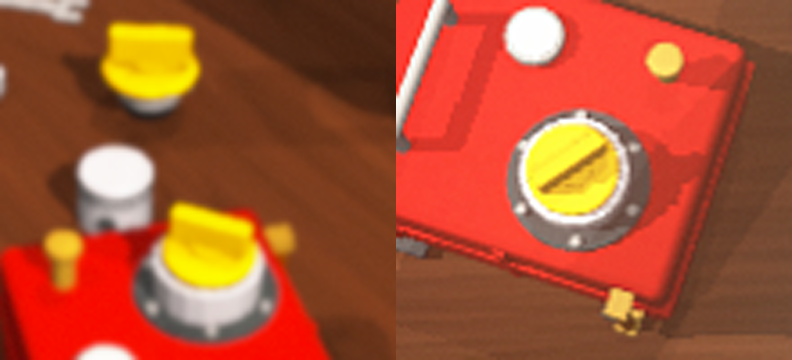

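The end views show the cap level on the ring, at (210,245) on the left and (572,170) on the right, with its wing turned. Disc height above the rim is 4.7 mm and the wing is about 37° (0.65 rad) from the tank's x. Handing in.

```bash
python3 -c "
from workcell import r
print(r.close_job())"
```

```text
the job is handed in; nothing more can be done
None
```

The filler cap is back on and, by my checks, locked in its catch. I handed the job in at about 17 s.

**What I did:** I took the smallest of the three yellow caps by its wing. Its lugs went into the slots on the first try, and I pressed it home with about 10 N. I then turned it about 49° clockwise to the stop, let the spring lift it, released it and moved the arm clear.

**Last checks after release:**
- **Height:** the underside of the disc is 4.6 to 4.8 mm above the rim (4.5 nominal).
- **Angle:** the wing is about 0.65 rad from the tank's x, inside the 0.45 to 1.15 range.
- **Centring:** the disc is within about 2 mm of the ring centre in either camera. The two cameras disagree with each other by about 3 mm in y, near what their calibration allows.
- **Twist at the stop:** the last reading peaked at 0.55 N m, close to the 0.6 limit, so I backed off 1° before letting the cap up.

I did not measure the bystanders again at the end. The wrist showed no contact during any move, and in the last views the piston and another of the yellow caps look undisturbed.

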